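Draw the post of a holder out to its red ring and hold it

TASK

Stand the square post holder upright on top of the raised riser pad, centred and with its sides square to the pad's, and let go of it with its post still fully down. Then take the post by its yellow knob and draw it straight up until the whole red ring shows above the holder while the blue ring further down is still hidden in the bore, and finish while holding it there so that a colleague can tighten the clamp screw: the holder must still stand square on the pad, not be dragged along with the post and not be touched by the gripper. Leave the other things on the bench where they are.

Things in the scene. Friction and masses are not known exactly. Their poses are not given: they have to be found in the camera images.
- holder: post holder: loose dark steel block, 40 x 40 mm, 50 mm high, about 0.55 kg, upright on the bench at the start with the post fully down in it. Origin: centre of its underside, z up, x and y square to its sides. A brass clamp screw (15 mm diameter, loose) stands 14 mm out of its -x side, 36 mm up, so grasp it across the two plain y sides (40 mm apart).
- bore (a point): mouth of the holder's vertical bore, in the middle of its top, 50 mm above the holder's origin. The bore is blind, 13.2 mm in diameter and 46 mm deep: 0.6 mm play round the post. A post pulled off the bore's axis binds and drags the holder along.
- post: the post: loose steel rod, 12 mm diameter, running 42 mm down the bore, under a round yellow knurled knob, 18 mm diameter, 28 mm high; about 0.09 kg. Origin on its axis at the knob's underside, which rests on the holder's top (at the bore's mouth) while fully down; z along the axis, upward. Only gravity holds it down.
- red_ring (a point): lower edge of the red ring painted on the post, 18 mm below the post's origin (the ring runs from 8 to 18 mm); hidden in the bore at the start. The ring is wholly out once the post is raised 18 mm.
- blue_ring (a point): upper edge of the blue ring painted on the post, 28 mm below the post's origin (the ring runs from 28 to 36 mm); it begins to show when the post is raised 28 mm.
- riser: riser, bolted to the bench: base plate 86 x 86 mm and 8 mm thick, blue round column, and on it a flat square steel pad 54 x 54 mm, whose top is 45 mm above the bench. Origin at the centre of the base plate's underside, at bench height; x and y square to the sides of pad and plate, z up.
- side_cutters: bystander: side cutters with red handles, 47 x 118 x 12 mm, lying on the green mat (2.5 mm thick), origin at the centre of the underside
- transformer: bystander: small transformer with yellow winding, 44 x 66 x 40 mm, origin at the centre of the underside
- tape_roll: bystander: roll of black tape lying flat, 58 mm across, 19 mm high, origin at the centre of the underside
- screwdriver: bystander: small yellow-handled screwdriver lying on the bench, 14 x 188 x 12 mm, origin at the centre of the underside

How it is judged:
By the outcome, as a careful person would: the job done as asked, in the order asked, and still so for the second after the job is handed in, while the arm keeps its last pose, push and grip.
It also fails if it takes over 46 s, if anything falls off the work surface, if the arm or the gripper's body presses on something with over 40 N, if the wrist force passes 120 N, or if a joint passes its speed limit or range.

ROBOT

A 6-joint arm with a two-finger parallel gripper is mounted at the origin on a cart in front of the work surface, level with it; the furniture and walls round the work are solid. World frame = base frame: x ahead of the robot, y to its left, z up, the work surface at z = 0. Lengths are in m, angles in degrees, forces in N, time in s.
With the tool pointing down it reaches from about 0.275 to 0.75 m from the base axis. Payload 10.2 kg.
Tool frame: the origin (TCP) lies between the finger pads; the fingertips stand ctrl.tip_reach ahead of it and the grasp point (between the pads) lies 5 mm behind it (ctrl.tip_reach is the distance from the TCP to the fingertips, in m); z points along the fingers, y is the line along which they close (so a half turn about z gives the same grasp; the last joint's range is limited). The gripper opens to 85 mm and grips with 20 to 120 N. Pads are 22 mm wide; open, the fingers measure 114 mm over their backs; the gripper's body (76 mm by 85 mm) begins 54 mm behind the grasp point. The pads swing forward as they close: fully open they stand 13 mm farther back than shut.
Start: joints at [51.543, 17.928, 85.812, -0, 76.261, -12.8], TCP at [0.227, 0.473, 0.245] pointing down, gripper open.
Joint ranges: [-168.41, 168.41], [-55.51, 124.54], [10.69, 146.95], [-70.63, 250.63], [1, 178], [-165.06, 165.06]. Speed limits (degrees/s): [136.94, 136.94, 172.46, 180, 180, 180].

INTERFACE

Orientations are given as a 3x3 rotation matrix whose columns are the frame's x, y, z axes.
In Python, from bench import ctrl, viewer, readout gives the robot as it stands (ctrl), with the cameras (viewer) and the readings (readout).
- The arm moves only by the tool pendant, called after "Emit:" as name(argument=value, ...) on one line, values as JSON. Schema: {"type":"object","properties":{"steps":{"type":"array","items":{"type":"object","properties":{"aperture":{"type":"number"},"d":{"type":"array","items":{"type":"number"},"minItems":3,"maxItems":3},"rotvec":{"type":"array","items":{"type":"number"},"minItems":3,"maxItems":3}},"additionalProperties":false,"required":["aperture"]},"minItems":1,"maxItems":5},"clamp_n":{"type":"number"},"only":{"type":"string"},"quiet":{"type":"boolean"},"lines":{"type":"string"}},"required":["steps"],"additionalProperties":false}. steps is a list of rows, 1 to 5 of them, each an object with the fields aperture (the finger opening in m), d (a list: dx, dy, dz in fractions of the full range, 1 being 0.5 m), rotvec (a list: a rotation vector rx, ry, rz in a scale on which 1.0 is 180 degrees); a field left out counts as zero (the opening has to be given); each row is the pose to reach, as a shift and turn from the pose commanded when the call began, along the tool's axes at that moment; what a row does not reach only later rows make up. A row lasts 1/8 s, in which the tool goes at most 0.0625 m and 10.7 degrees, less where a joint would pass 70% of its speed; a pose out of reach is approached as far as the arm can. The fingers move at their own pace and stop on an object; clamp_n is the grip in N (left out, the last holds). Time passes only in rows, so rows that do not move let the fingers close. The tool returns the time, the measured TCP pose, the force, the opening and the grip force at its end. only (a regular expression) keeps the lines of the reply that match it, lines (a string "A,B") keeps lines A to B, and quiet returns only ok. A shift or turn number past 1, either way, is cut back to 1. Input that does not fit is refused with a message, and nothing moves.
- readout.get_obs(): the state, without advancing time (a new reading comes with each control period).
- viewer.camera(name): name is "scene" or "top" or "wrist"; returns a dict with "pixels" (420x560x3 uint8, red, green, blue), "fovy" (degrees; the focal length in pixels is half the picture's height over the tangent of half this angle, whatever the lens; pixels are square), "cx", "cy" (the principal point, pixels), "extrinsics" (4x4, takes a point from camera to world coordinates). Camera axes: x right, y down, z forward; pixel columns grow to the right and rows downward; lengths in m; the calibration is good to about 2 mm. A picture is of the moment at which its call begins. There is no depth.
- ctrl.finish_job(): hands the job in; it is judged then, once.
The state is a dict: "time": time; "joint_positions": joint angles; "joint_vel": joint speeds; "effort": joint torques, N m; "position": TCP position; "ee_rot": TCP orientation; "force": force on the tool from outside, world axes, zero at the start; "torque": the same for the moment, N m; "grip_width": finger opening in m; "grasp_force": force on a finger pad.
Only numpy, scipy, OpenCV 4.12 (cv2) and the standard library are available. Lean on these libraries where they do the work, as an engineer would, in place of code of your own. Each camera call takes 0.05 s, during which the arm holds its last target. There are 200 camera calls.

## Working session

There is one attempt and no reset: what is moved stays moved. The work goes in short steps, Python scripts to look and compute and a tool call to move; the robot and the scene stay as the last step left them, time stands still between calls to the robot, and variables do not carry over. Pictures are saved under pics/ and viewed, at most 13 in all, crops included, and the job is handed in when it is done.

```bash
ls; mkdir -p pics; python3 - <<'E'
from bench import ctrl, viewer, readout
import cv2,numpy as np
o=readout.get_obs();print(o['time'],o['position'],np.round(o['ee_rot'],3).tolist(),ctrl.tip_reach,o['grip_width'])
for n in ["scene","top","wrist"]:
    c=viewer.camera(n);cv2.imwrite(f"pics/{n}0.png",c['pixels'][:,:,::-1]);np.savez(f"pics/{n}0.npz",**c)
    print(n,c['fovy'],c['cx'],c['cy'],np.round(c['extrinsics'],3).tolist(), c.keys())
a=[cv2.imread(f"pics/{n}0.png") for n in ["scene","top","wrist"]]
E
```

```text
bench.py
pics
0.0 [0.227174   0.47304468 0.24474425] [[-0.901, 0.433, -0.001], [0.433, 0.901, -0.001], [0.0, -0.001, -1.0]] 0.014 0.08585758989474991
scene 43.9142042028569 281.7836170533551 211.3550346640664 [[0.835, -0.249, 0.491, -0.039], [-0.551, -0.387, 0.74, -0.859], [0.006, -0.888, -0.461, 0.618], [0.0, 0.0, 0.0, 1.0]] dict_keys(['pixels', 'fovy', 'cx', 'cy', 'extrinsics'])
top 53.205873158974704 268.52937268972545 201.54822998867806 [[0.043, -0.978, 0.203, 0.347], [-0.999, -0.042, 0.01, 0.057], [-0.001, -0.203, -0.979, 1.193], [0.0, 0.0, 0.0, 1.0]] dict_keys(['pixels', 'fovy', 'cx', 'cy', 'extrinsics'])
wrist 65.74311206634916 280.6572146722175 209.04167151173775 [[0.432, 0.868, 0.246, 0.165], [0.902, -0.415, -0.121, 0.505], [-0.003, 0.274, -0.962, 0.374], [0.0, 0.0, 0.0, 1.0]] dict_keys(['pixels', 'fovy', 'cx', 'cy', 'extrinsics'])
```

View pics/top0.png

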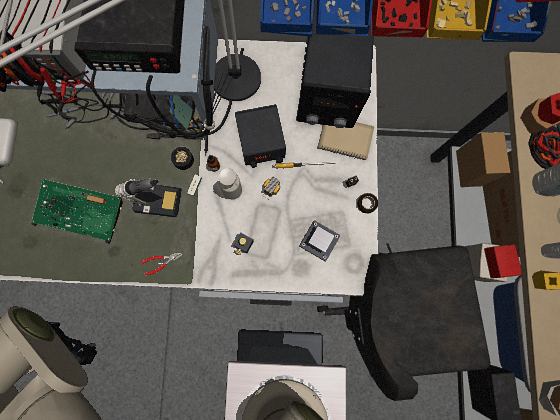

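View pics/scene0.png

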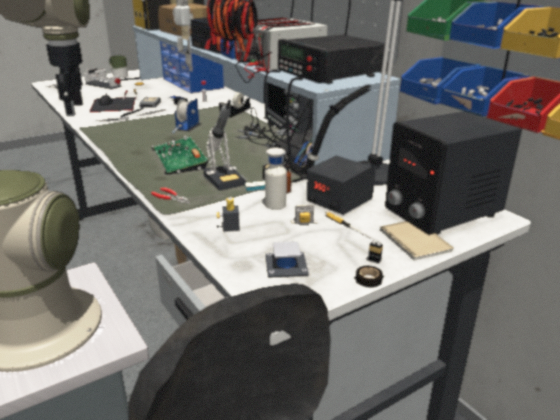

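The top view shows the holder (knob at ~242,243, screw at lower left) and the riser pad (centre ~320,237). The bottle at (228,183) and the transformer at (271,187) are the nearest obstacles. Next: coarse positions.

```bash
cat > h.py <<'E'
import numpy as np,cv2
from bench import ctrl, viewer, readout
def snap(n,f):
    c=viewer.camera(n);cv2.imwrite(f"pics/{f}.png",c['pixels'][:,:,::-1]);np.savez(f"pics/{f}.npz",**c);return c
def ray(c,p):
    f=210/np.tan(np.radians(float(c['fovy'])/2));E=c['extrinsics']
    d=np.array([(p[0]-c['cx'])/f,(p[1]-c['cy'])/f,1.]);return E[:3,3],E[:3,:3]@d
def onz(c,p,z):
    o,d=ray(c,p);return o+d*(z-o[2])/d[2]
def proj(c,P):
    f=210/np.tan(np.radians(float(c['fovy'])/2));E=c['extrinsics'];q=E[:3,:3].T@(np.array(P)-E[:3,3])
    return np.array([c['cx']+f*q[0]/q[2],c['cy']+f*q[1]/q[2]])
def totool(P):  # world pt -> tool axes shift
    o=readout.get_obs();return o['ee_rot'].T@(np.array(P)-o['position'])
E
python3 - <<'E'
from h import *
c=np.load('pics/top0.npz')
for n,p,z in [('knob',(243,242),.078),('screw',(237,252),.036),('padc',(320,236),.045),('bottle',(228,183),.1),('transf',(271,187),.04)]:print(n,onz(c,p,z).round(3))
im=cv2.imread('pics/top0.png')[195:285,200:380]
cv2.imwrite('pics/topcrop.png',cv2.resize(im,None,fx=4,fy=4,interpolation=cv2.INTER_CUBIC))
E
```

```text
knob [0.465 0.131 0.078]
screw [0.441 0.149 0.036]
padc [ 0.494 -0.077  0.045]
bottle [0.619 0.179 0.1  ]
transf [0.628 0.063 0.04 ]
```

View pics/topcrop.png

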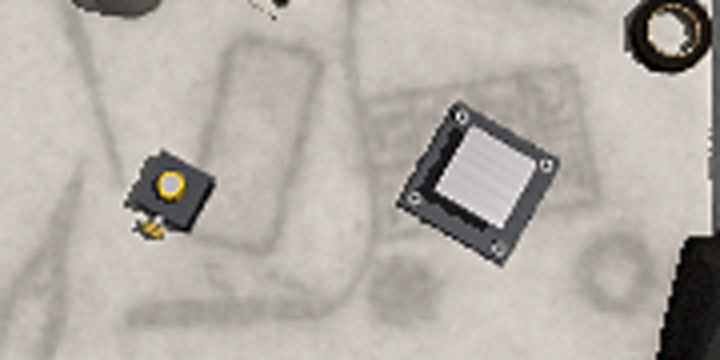

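Holder ≈ (0.465, 0.131) with its yaw about -32°; pad ≈ (0.494, -0.077), about -30°. All within reach. I'll move over the holder and use the wrist camera.

Units first: shifts go in shares of 0.5 m and turns go in shares of 180 degrees. So -0.345 m is -0.69, -0.29 m is -0.58, 6 degrees is 0.0333.

Emit:
pendant(steps=[{"aperture": 0.085,"d": [-0.145,-0.082,0]},{"aperture": 0.085,"d": [-0.29,-0.164,0],"rotvec": [0,0,0.0111]},{"aperture": 0.085,"d": [-0.435,-0.246,0],"rotvec": [0,0,0.0222]},{"aperture": 0.085,"d": [-0.58,-0.328,0],"rotvec": [0,0,0.0333]},{"aperture": 0.085,"d": [-0.69,-0.41,0],"rotvec": [0,0,0.0333]}])

```text
time: 0.78
position: [0.4037, 0.213, 0.2452]
ee_rot: [[-0.851, 0.525, 0.0], [0.525, 0.851, 0.0], [0.0, 0.0, -1.0]]
force: [0.9, 0.5, -0.2]
grip_width: 0.0853
grasp_force: 0.0
```

```bash
python3 - <<'E'
from h import *
print(totool([.465,.131,.245]))
E
```

```text
[-0.09520961 -0.03762544  0.00024067]
```

Converted, -0.09 m is -0.18, -0.05 m is -0.1.

Emit:
pendant(steps=[{"aperture": 0.085,"d": [-0.1,-0.04,0]},{"aperture": 0.085,"d": [-0.18,-0.072,0]},{"aperture": 0.085,"d": [-0.18,-0.072,0]},{"aperture": 0.085,"d": [-0.18,-0.072,0]}])

```text
time: 1.27
position: [0.4603, 0.1373, 0.2451]
ee_rot: [[-0.851, 0.525, -0.001], [0.525, 0.851, 0.0], [0.001, -0.0, -1.0]]
force: [-0.5, -0.3, -0.2]
grip_width: 0.0853
grasp_force: 0.0
```

```bash
python3 - <<'E'
from h import *
c=snap('wrist','w1');print(totool([.465,.131,.245]))
E
```

```text
[-0.00758507 -0.00310717  0.00022354]
```

View pics/w1.png

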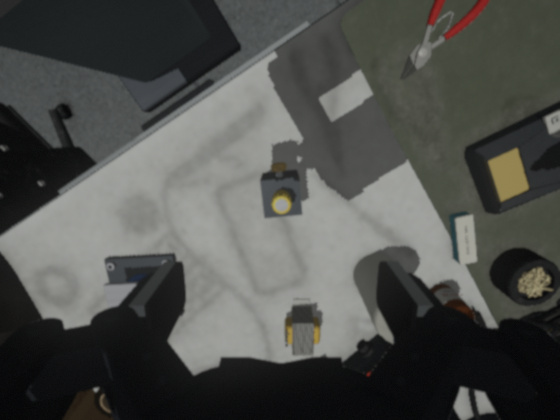

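The wrist view shows the holder at (281,193), the screw at (280,168), and part of the pad at the left. I'll put the pad at the same relative viewpoint so the calibration bias cancels out.

Converted, -0.162 m is -0.324, -0.134 m is -0.268.

Emit:
pendant(steps=[{"aperture": 0.085,"d": [-0.08,-0.096,0]},{"aperture": 0.085,"d": [-0.16,-0.192,0]},{"aperture": 0.085,"d": [-0.22,-0.27,0]},{"aperture": 0.085,"d": [-0.268,-0.324,0]},{"aperture": 0.085,"d": [-0.268,-0.324,0]}])

```text
time: 1.95
position: [0.4897, -0.072, 0.2452]
ee_rot: [[-0.85, 0.526, -0.0], [0.526, 0.85, 0.0], [0.0, -0.0, -1.0]]
force: [-0.3, -0.2, -1.2]
grip_width: 0.0848
grasp_force: 0.0
```

Emit:
pendant(steps=[{"aperture": 0.085},{"aperture": 0.085}])

```text
time: 2.2
position: [0.4896, -0.0699, 0.2454]
ee_rot: [[-0.852, 0.523, 0.0], [0.523, 0.852, 0.0], [-0.0, 0.0, -1.0]]
force: [0.6, 0.7, 0.5]
grip_width: 0.0849
grasp_force: 0.0
```

```bash
python3 - <<'E'
from h import *
c=snap('wrist','w2')
a=cv2.imread('pics/w1.png')[140:240,230:330];b=cv2.imread('pics/w2.png')[120:270,200:350]
a=cv2.resize(a,(400,400),interpolation=2);b=cv2.resize(b,(400,400),interpolation=2)
cv2.imwrite('pics/crop12.png',np.hstack([a,b]))
E
```

```text
(no output)
```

View pics/crop12.png

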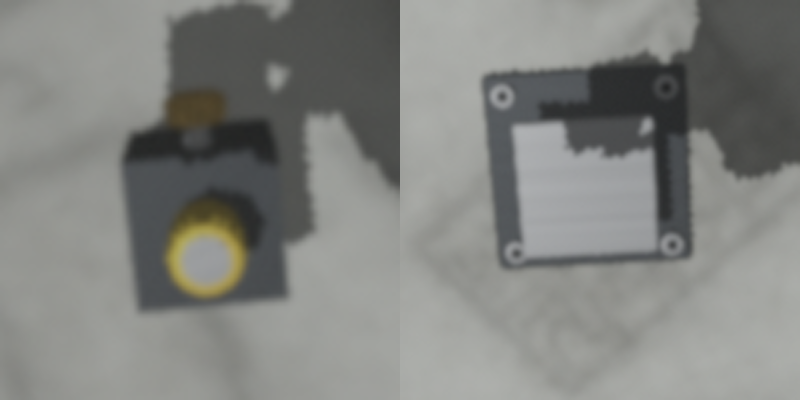

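Left crop: holder top face with corners at crop (122,160), (272,158), (288,297), (138,312), turned a few degrees from the image axes. Right crop: pad corners at (113,125), (255,118), (257,248), (122,257). Next I'll fit the edges at subpixel accuracy.

```bash
cat >> h.py <<'E'
def edge(g,a,b,r=4):
    "subpixel line (point,dir) of strongest gradient near segment a-b"
    a,b=np.array(a,float),np.array(b,float);t=(b-a)/np.linalg.norm(b-a);n=np.array([-t[1],t[0]]);pts=[]
    s=np.arange(-r,r+.01,.25)
    for u in np.linspace(.1,.9,40):
        q=(a+u*(b-a)+s[:,None]*n).astype(np.float32)
        v=cv2.remap(g,q[:,0].copy(),q[:,1].copy(),cv2.INTER_LINEAR).ravel()
        d=np.abs(np.gradient(cv2.GaussianBlur(v[:,None],(1,9),1.5).ravel()))
        k=d.argmax();w=d*(abs(s-s[k])<1.5);pts.append(a+u*(b-a)+n*(w*s).sum()/w.sum())
    pts=np.array(pts,np.float32)
    for _ in range(2):
        l=cv2.fitLine(pts,cv2.DIST_HUBER,0,.01,.01).ravel()
        e=abs((pts-l[2:])@np.array([-l[1],l[0]]));pts=pts[e<max(.4,1.5*np.median(e))]
    return l[2:],l[:2],e.mean(),len(pts)
def quad(c,cor,z,r=4):
    "refine corners; world corners on plane z"
    g=cv2.cvtColor(c['pixels'],cv2.COLOR_RGB2GRAY).astype(np.float32)
    L=[edge(g,cor[i],cor[(i+1)%4],r) for i in range(4)]
    px=[]
    for i in range(4):
        p,d=L[i-1][:2];q,e=L[i][:2];k=np.linalg.solve(np.c_[d,-e],q-p);px.append(p+k[0]*d)
    W=np.array([onz(c,p,z) for p in px]);return np.array(px),W,[(round(float(l[2]),2),l[3]) for l in L]
def rep(W):
    S=np.roll(W,-1,0)-W
    print('sides mm',(np.linalg.norm(S,axis=1)*1e3).round(1),'ang',[(np.degrees(np.arctan2(s[1],s[0]))).round(2) for s in S],'ctr',W.mean(0).round(4))
E
python3 - <<'E'
from h import *
c=np.load('pics/w1.npz')
A=np.array([(122,160),(274,160),(288,297),(138,312)])/4+[230,140]
px,W,q=quad(c,A,.05);print(px.round(1).tolist(),q);rep(W)
print('cap',onz(c,np.array((205,258))/4+[230,140],.078))
m=cv2.inRange(cv2.cvtColor(c['pixels'],cv2.COLOR_RGB2HSV),(18,120,120),(38,255,255));print(m.sum()/255)
ys,xs=np.nonzero(m);h=cv2.convexHull(np.c_[xs,ys][(abs(ys-200)<20)&(abs(xs-281)<20)].astype(np.int32));print(cv2.minEnclosingCircle(h))
c=np.load('pics/w2.npz')
B=np.array([(113,125),(255,118),(257,248),(122,257)])*.375+[200,120]
px,W,q=quad(c,B,.045);print(px.round(1).tolist(),q);rep(W)
# base plate
C=np.array([(84,75),(284,65),(291,257),(102,267)])*.375+[200,120]
px,W,q=quad(c,C,.008);print(px.round(1).tolist(),q);rep(W)
E
```

```text
[[259.6000061035156, 180.0], [298.79998779296875, 176.6999969482422], [301.6000061035156, 214.10000610351562], [264.1000061035156, 217.5]] [(0.13, 25), (0.13, 29), (0.05, 27), (0.05, 40)]
sides mm [39.8 39.6 39.3 40.1] ang [np.float64(63.27), np.float64(-26.55), np.float64(-116.09), np.float64(154.08)] ctr [0.4694 0.133  0.05  ]
cap [0.46955411 0.13316946 0.078     ]
217.0
((281.0401611328125, 203.61679077148438), 9.271505355834961)
[[241.60000610351562, 166.0], [294.20001220703125, 162.60000610351562], [296.70001220703125, 213.8000030517578], [245.8000030517578, 216.5]] [(0.15, 38), (0.13, 38), (0.07, 40), (0.13, 38)]
sides mm [53.6 54.3 54.1 53.8] ang [np.float64(62.23), np.float64(-28.05), np.float64(-118.34), np.float64(151.37)] ctr [ 0.4873 -0.0811  0.045 ]
[[229.89999389648438, 147.89999389648438], [306.6000061035156, 140.8000030517578], [309.29998779296875, 213.5], [236.5, 217.3000030517578]] [(0.25, 22), (0.11, 38), (0.03, 32), (0.04, 39)]
sides mm [85.7 84.2 86.1 81.2] ang [np.float64(63.71), np.float64(-28.09), np.float64(-118.3), np.float64(151.57)] ctr [ 0.485  -0.0798  0.008 ]
```

Both quads match their known sizes. The holder is at (0.4694, 0.1330) with yaw -26.3°, confirmed by the knob axis. The pad is at (0.4873, -0.0811) with yaw -28.2°. I'll go back over the holder, aligned with its sides.

```bash
python3 - <<'E'
from h import *
print(totool([.4694,.1330,.2]))
E
```

```text
[0.12350352 0.16245285 0.04542219]
```

Converted, 0.1625 m is 0.325, 0.132 m is 0.264, -5.2 degrees is -0.0289.

Emit:
pendant(steps=[{"aperture": 0.085,"d": [0.068,0.09,0.02],"rotvec": [0,0,-0.0083]},{"aperture": 0.085,"d": [0.136,0.18,0.04],"rotvec": [0,0,-0.0167]},{"aperture": 0.085,"d": [0.2,0.264,0.06],"rotvec": [0,0,-0.0289]},{"aperture": 0.085,"d": [0.247,0.325,0.09],"rotvec": [0,0,-0.0289]},{"aperture": 0.085,"d": [0.247,0.325,0.09],"rotvec": [0,0,-0.0289]}])

```text
time: 2.88
position: [0.4686, 0.1344, 0.1995]
ee_rot: [[-0.897, 0.441, -0.002], [0.441, 0.897, 0.0], [0.002, -0.001, -1.0]]
force: [-0.5, -0.1, 0.8]
grip_width: 0.085
grasp_force: 0.0
```

Emit:
pendant(steps=[{"aperture": 0.085},{"aperture": 0.085}])

```text
time: 3.12
position: [0.4702, 0.1312, 0.2007]
ee_rot: [[-0.895, 0.446, 0.001], [0.446, 0.895, -0.0], [-0.001, 0.0, -1.0]]
force: [-0.2, -0.6, 0.1]
grip_width: 0.0849
grasp_force: 0.0
```

```bash
python3 - <<'E'
from h import *
print(totool([.4694,.1330,.028]));R=readout.get_obs()['ee_rot'];print(np.degrees(np.arctan2(R[1,1],R[0,1])))
E
```

```text
[0.00165297 0.00123162 0.17273039]
63.4848472813508
```

Readings differ by about 1.5 mm between periods, so I'll check the noise in the pose and in the extrinsics.

```bash
python3 - <<'E'
from h import *
P=[];X=[];Q=[]
for i in range(8):
    c=viewer.camera('wrist');o=readout.get_obs();P.append(o['position']);X.append(c['extrinsics'][:3,3]);Q.append(o['joint_positions'])
P,X,Q=map(np.array,(P,X,Q))
print(P.round(4));print(P.mean(0),P.std(0));print(X.round(4)[:4],X.std(0));print(Q.std(0),Q.mean(0))
E
```

```text
[[0.4702 0.1311 0.2006]
 [0.4702 0.1312 0.2006]
 [0.4701 0.1313 0.2006]
 [0.47   0.1314 0.2005]
 [0.47   0.1315 0.2004]
 [0.47   0.1316 0.2004]
 [0.4699 0.1317 0.2004]
 [0.4699 0.1317 0.2003]]
[0.47002816 0.13143021 0.20047243] [9.33942056e-05 1.98496366e-04 1.10999891e-04]
[[0.4082 0.1636 0.3303]
 [0.4082 0.1636 0.3303]
 [0.4082 0.1636 0.3302]
 [0.4081 0.1637 0.3302]] [6.66000256e-05 1.62164155e-04 1.10151452e-04]
[0.02368601 0.00866597 0.00640528 0.00238326 0.00226092 0.00365062] [ 1.83761341e+00  1.56580578e+01  9.58692288e+01 -2.47713440e-03
  6.84529768e+01 -6.16572865e+01]
```

The readings are clean; the arm simply settles slowly. Descending.

Converted, 0.11 m is 0.22, 0.001 m is 0.002.

Emit:
pendant(steps=[{"aperture": 0.085,"d": [0.002,0,0.1]},{"aperture": 0.085,"d": [0.002,0,0.18]},{"aperture": 0.085,"d": [0.002,0,0.22]},{"aperture": 0.085,"d": [0.002,0,0.22]},{"aperture": 0.085,"d": [0.002,0,0.22]}])

```text
time: 4.15
position: [0.4695, 0.1324, 0.0913]
ee_rot: [[-0.895, 0.446, 0.002], [0.446, 0.895, 0.0], [-0.001, 0.001, -1.0]]
force: [-0.2, -0.1, 0.1]
grip_width: 0.0853
grasp_force: 0.0
```

```bash
python3 - <<'E'
from h import *
print(totool([.4694,.1330,.028]));R=readout.get_obs()['ee_rot'];print(np.degrees(np.arctan2(R[1,1],R[0,1])))
E
```

```text
[0.00050957 0.00046925 0.06326314]
63.54428661116361
```

Converted, 0.063 m is 0.126, 0.05 m is 0.1.

Emit:
pendant(steps=[{"aperture": 0.085,"d": [0,0,0.05]},{"aperture": 0.085,"d": [0,0,0.1]},{"aperture": 0.085,"d": [0,0,0.126]},{"aperture": 0.085,"d": [0,0,0.126]},{"aperture": 0.085,"d": [0,0,0.126]}])

```text
time: 4.78
position: [0.4696, 0.1324, 0.0283]
ee_rot: [[-0.895, 0.445, 0.002], [0.445, 0.895, 0.0], [-0.001, 0.001, -1.0]]
force: [0.2, -0.3, -1.0]
grip_width: 0.0846
grasp_force: 0.0
```

```bash
python3 - <<'E'
from h import *
print(totool([.4694,.1330,.028]))
snap('wrist','w3')
E
```

```text
[0.00045628 0.0004801  0.00026204]
```

View pics/w3.png

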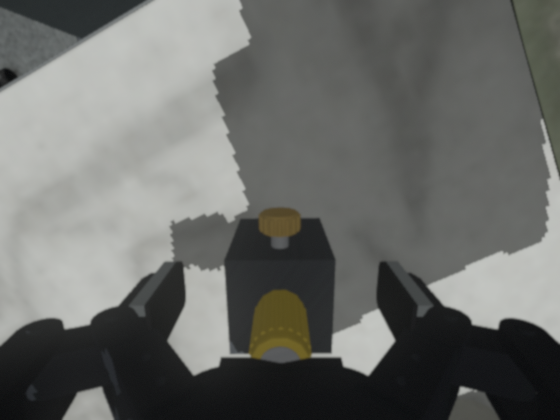

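The holder (columns 227–334, centre ~280) sits midway between the fingers (184 and 378). The screw side faces the camera and the knob is clear of the gripper body. Closing.

Emit:
pendant(steps=[{"aperture": 0.03},{"aperture": 0.03},{"aperture": 0.03},{"aperture": 0.03},{"aperture": 0.03}], clamp_n=50)

```text
time: 5.45
position: [0.4692, 0.1323, 0.0276]
ee_rot: [[-0.895, 0.446, 0.001], [0.446, 0.895, -0.0], [-0.0, 0.0, -1.0]]
force: [-0.3, -0.9, 5.1]
grip_width: 0.0393
grasp_force: 51.8
```

Emit:
pendant(steps=[{"aperture": 0.03},{"aperture": 0.03},{"aperture": 0.03}])

```text
time: 5.82
position: [0.4692, 0.1323, 0.0276]
ee_rot: [[-0.895, 0.445, 0.0], [0.445, 0.895, -0.0], [-0.0, 0.0, -1.0]]
force: [-1.3, 0.0, 6.1]
grip_width: 0.0393
grasp_force: 51.8
```

```bash
python3 - <<'E'
from h import *
o=readout.get_obs();R=o['ee_rot'];print(np.degrees(np.arctan2(R[1,1],R[0,1])))
c=snap('wrist','w4');
A=[(227,260),(333,259),(334,352),(229,351)]
A=A[:2]+[(333.5,300),(228,300)]
px,W,q=quad(c,A,.05,6);print(px.round(1).tolist(),q);rep(W);print([(R.T@(w-o['position'])).round(4).tolist() for w in W])
E
```

```text
63.54919682118585
[[224.8000030517578, 262.29998779296875], [335.70001220703125, 260.79998779296875], [339.70001220703125, 300.0], [222.39999389648438, 294.6000061035156]] [(0.17, 33), (0.29, 25), (2.71, 23), (0.33, 30)]
sides mm [39.9 16.1 43.7 13.2] ang [np.float64(64.48), np.float64(-18.49), np.float64(-119.34), np.float64(146.99)] ctr [0.4586 0.1389 0.05  ]
[[0.0193, -0.0189, -0.0224], [0.02, 0.021, -0.0224], [0.004, 0.0232, -0.0224], [0.0062, -0.0204, -0.0224]]
```

The holder is gripped (opening 39.3 mm). Relative to the TCP its centre is about 0 in x and reads +0.7 mm in y, which is camera bias, since the grip centres it. Lifting.

Converted, -0.1 m is -0.2, -0.08 m is -0.16.

Emit:
pendant(steps=[{"aperture": 0.03,"d": [0,0,-0.04]},{"aperture": 0.03,"d": [0,0,-0.1]},{"aperture": 0.03,"d": [0,0,-0.16]},{"aperture": 0.03,"d": [0,0,-0.2]},{"aperture": 0.03,"d": [0,0,-0.2]}])

```text
time: 6.5
position: [0.469, 0.1324, 0.1275]
ee_rot: [[-0.895, 0.445, 0.001], [0.445, 0.895, 0.0], [-0.001, 0.0, -1.0]]
force: [-0.2, 0.5, -6.4]
grip_width: 0.0394
grasp_force: 53.0
```

```bash
python3 - <<'E'
from h import *
print(totool([.4871,-.0818,.128]))
E
```

```text
[-0.11160645 -0.18366828 -0.00050645]
```

Lifted, with 6.4 N on the wrist (both the holder and the post). Travelling gently.

Converted, -0.171 m is -0.342, -0.143 m is -0.286, 1.75 degrees is 0.0097.

Emit:
pendant(steps=[{"aperture": 0.03,"d": [-0.02,-0.034,0]},{"aperture": 0.03,"d": [-0.068,-0.112,0],"rotvec": [0,0,0.0022]},{"aperture": 0.03,"d": [-0.124,-0.204,0],"rotvec": [0,0,0.0044]},{"aperture": 0.03,"d": [-0.174,-0.286,0],"rotvec": [0,0,0.0067]},{"aperture": 0.03,"d": [-0.208,-0.342,0],"rotvec": [0,0,0.0097]}])

```text
time: 7.12
position: [0.485, -0.0688, 0.1255]
ee_rot: [[-0.88, 0.474, -0.003], [0.474, 0.88, 0.001], [0.003, -0.0, -1.0]]
force: [0.8, 0.9, -6.8]
grip_width: 0.0396
grasp_force: 52.9
```

Emit:
pendant(steps=[{"aperture": 0.03,"d": [-0.0152,-0.0254,0]},{"aperture": 0.03,"d": [-0.0152,-0.0254,0]},{"aperture": 0.03,"d": [-0.0152,-0.0254,0]},{"aperture": 0.03,"d": [-0.0152,-0.0254,0]},{"aperture": 0.03,"d": [-0.0152,-0.0254,0]}])

```text
time: 7.75
position: [0.4866, -0.0813, 0.1273]
ee_rot: [[-0.882, 0.472, -0.0], [0.472, 0.882, 0.0], [0.0, 0.0, -1.0]]
force: [-0.0, -0.5, -7.3]
grip_width: 0.0397
grasp_force: 52.9
```

```bash
python3 - <<'E'
from h import *
for i in range(6):c=snap('wrist','w5')
print(totool([.4871,-.0818,.0726]));R=readout.get_obs()['ee_rot'];print(np.degrees(np.arctan2(R[1,1],R[0,1])))
E
```

```text
[-0.00045349  0.0002818   0.05471576]
61.79776535561159
```

Converted, 0.05 m is 0.1, 0.046 m is 0.092.

Emit:
pendant(steps=[{"aperture": 0.03,"d": [-0.001,0.0002,0.03]},{"aperture": 0.03,"d": [-0.001,0.0002,0.07]},{"aperture": 0.03,"d": [-0.001,0.0002,0.092]},{"aperture": 0.03,"d": [-0.001,0.0002,0.1]},{"aperture": 0.03,"d": [-0.001,0.0002,0.1]}])

```text
time: 8.68
position: [0.4872, -0.0821, 0.0773]
ee_rot: [[-0.881, 0.473, 0.0], [0.473, 0.881, -0.0], [-0.0, 0.0, -1.0]]
force: [0.0, -0.2, -6.9]
grip_width: 0.0396
grasp_force: 52.8
```

```bash
python3 - <<'E'
from h import *
for i in range(6):c=snap('wrist','w6')
print(totool([.4871,-.0818,.0726]));o=readout.get_obs();R=o['ee_rot'];print(np.degrees(np.arctan2(R[1,1],R[0,1])),o['force'])
E
```

```text
[0.00026395 0.00021147 0.00504374]
61.792356263306075 [ 0.52949964  0.48656281 -6.70526256]
```

View pics/w6.png

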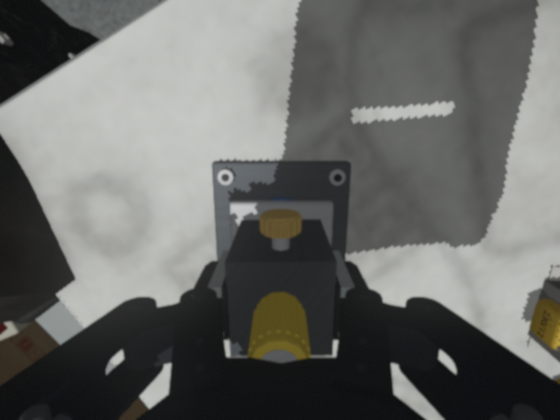

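The pad (columns 230–332 at row 203) and base plate (214–350) are centred about the holder (226–335), and the holder is 5 mm above the pad. Lowering until contact.

Converted, 0.0045 m is 0.009, 0.0035 m is 0.007.

Emit:
pendant(steps=[{"aperture": 0.03,"d": [0.0004,0.0004,0.004]},{"aperture": 0.03,"d": [0.0004,0.0004,0.007]},{"aperture": 0.03,"d": [0.0004,0.0004,0.009]},{"aperture": 0.03,"d": [0.0004,0.0004,0.009]},{"aperture": 0.03,"d": [0.0004,0.0004,0.009]}])

```text
time: 9.6
position: [0.487, -0.0818, 0.0728]
ee_rot: [[-0.881, 0.473, 0.0], [0.473, 0.881, -0.0], [-0.0, 0.0, -1.0]]
force: [-0.1, -0.7, -5.9]
grip_width: 0.0393
grasp_force: 53.1
```

Converted, 0.0008 m is 0.0016, 0.0004 m is 0.0008.

Emit:
pendant(steps=[{"aperture": 0.03,"d": [0,0,0.0008]},{"aperture": 0.03,"d": [0,0,0.0016]},{"aperture": 0.03,"d": [0,0,0.0016]}])

```text
time: 9.98
position: [0.487, -0.0818, 0.0727]
ee_rot: [[-0.881, 0.472, 0.0], [0.472, 0.881, -0.0], [-0.0, -0.0, -1.0]]
force: [-5.1, 1.2, 5.8]
grip_width: 0.0395
grasp_force: 54.4
```

In contact: the wrist force went from -6 to +6 N. Release, then rise and check.

Emit:
pendant(steps=[{"aperture": 0.05},{"aperture": 0.07},{"aperture": 0.085},{"aperture": 0.085}])

```text
time: 10.48
position: [0.4871, -0.0818, 0.072]
ee_rot: [[-0.881, 0.473, 0.0], [0.473, 0.881, -0.0], [-0.0, 0.0, -1.0]]
force: [-0.3, 0.3, 0.5]
grip_width: 0.0849
grasp_force: 0.0
```

Emit:
pendant(steps=[{"aperture": 0.085,"d": [0,0,-0.06]},{"aperture": 0.085,"d": [0,0,-0.16]},{"aperture": 0.085,"d": [0,0,-0.26]},{"aperture": 0.085,"d": [0,0,-0.344]},{"aperture": 0.085,"d": [0,0,-0.344]}])

```text
time: 11.1
position: [0.488, -0.0821, 0.2469]
ee_rot: [[-0.881, 0.473, 0.006], [0.473, 0.881, -0.002], [-0.006, 0.001, -1.0]]
force: [-0.4, -0.2, -0.4]
grip_width: 0.0849
grasp_force: 0.0
```

```bash
python3 - <<'E'
from h import *
for i in range(5):c=snap('wrist','w7')
im=c['pixels'][100:250,200:350,::-1];cv2.imwrite('pics/w7c.png',cv2.resize(im,(600,600),interpolation=2))
o=readout.get_obs();print(o['position'])
E
```

```text
[ 0.48660258 -0.08159914  0.24277879]
```

View pics/w7c.png

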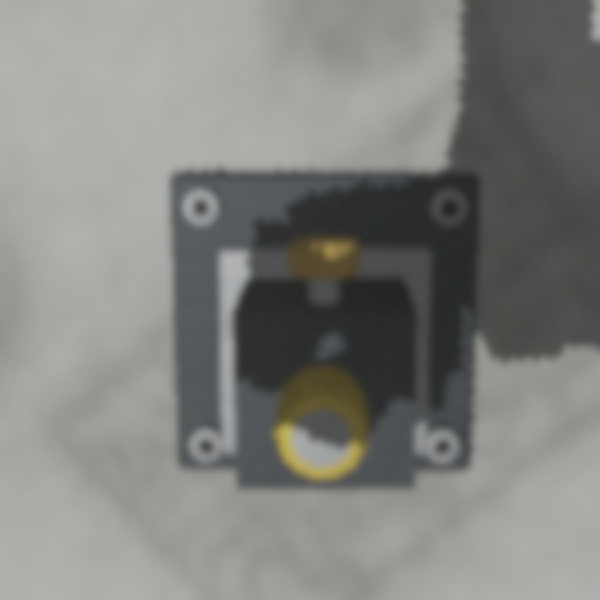

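The holder stands on the pad. In the crop the pad's left and right edges are at columns 219 and 432 with its top edge at row ~250; the holder's top face spans 238–414 with its near edge at row 487. Next I'll put numbers on the offset and yaw.

```bash
python3 - <<'E'
from h import *
c=np.load('pics/w7.npz');o=readout.get_obs();R=o['ee_rot'];T=o['position']
g=cv2.cvtColor(c['pixels'],cv2.COLOR_RGB2GRAY).astype(np.float32)
s=lambda x,y:np.array((x,y))/4+[200,100]
def m(n,a,b,z,r=2.5):
    p,d,e,k=edge(g,s(*a),s(*b),r);A=R.T@(onz(c,p-d*8,z)-T);B=R.T@(onz(c,p+d*8,z)-T);v=B-A
    print(n,((A+B)/2*1e3).round(2)[:2],'ang',np.degrees(np.arctan2(v[1],v[0])).round(2),round(float(e),2),k)
m('hold L',(237,320),(238,480),.095);m('hold R',(414,320),(414,480),.095);m('hold near',(240,488),(412,487),.095);m('hold far',(242,319),(410,315),.095)
m('pad L',(219,255),(222,440),.045);m('pad R',(431,255),(430,400),.045);m('pad far',(225,251),(425,249),.045)
m('plate L',(175,190),(180,450),.008);m('plate R',(475,200),(470,450),.008);m('plate far',(180,173),(465,173),.008);m('plate near',(185,466),(230,466),.008)
m7=cv2.inRange(cv2.cvtColor(c['pixels'],cv2.COLOR_RGB2HSV),(15,130,30),(40,255,255))
ys,xs=np.nonzero(m7);k=(abs(xs-280)<15)&(abs(ys-206)<16);xs,ys=xs[k],ys[k];print('knob px x',xs.min(),xs.max(),'y',ys.min(),ys.max())
q=((xs.min()+xs.max())/2,ys.max()+.5-(xs.max()-xs.min()+1)/2);print('knob tool',R.T@(onz(c,q,.123)-T))
E
```

```text
hold L [  1.37 -18.71] ang -179.48 0.03 40
hold R [ 0.7  20.77] ang -0.54 0.1 32
hold near [-20.9    0.99] ang 89.62 0.11 39
hold far [18.8   1.18] ang 88.98 0.15 25
pad L [  0.1  -26.19] ang -179.17 0.04 40
pad R [ 5.95 27.77] ang -0.03 0.12 40
pad far [26.21  1.44] ang 89.87 0.12 23
plate L [  1.34 -41.91] ang -179.57 0.06 40
plate R [-0.92 43.57] ang -0.25 0.12 37
plate far [42.33  3.21] ang 90.14 0.07 40
plate near [-43.8 -32. ] ang 84.13 0.12 34
knob px x 270 290 y 196 218
knob tool [-0.00028694  0.0003892   0.11977837]
```

Holder versus pad: offset about 0.25 mm in each axis and yaw within about 0.5°, so it is centred and square. The knob axis agrees too. I'll go down on the knob along the release line, keeping the fingertips above the holder top (z = 0.095).

Converted, 0.105 m is 0.21, 0.1 m is 0.2.

Emit:
pendant(steps=[{"aperture": 0.085,"d": [0,0,0.08]},{"aperture": 0.085,"d": [0,0,0.16]},{"aperture": 0.085,"d": [0,0,0.2]},{"aperture": 0.05,"d": [0,0,0.21]},{"aperture": 0.035,"d": [0,0,0.21]}])

```text
time: 11.98
position: [0.4871, -0.0818, 0.1391]
ee_rot: [[-0.881, 0.473, -0.0], [0.473, 0.881, 0.0], [0.0, -0.0, -1.0]]
force: [-0.5, -0.2, 0.4]
grip_width: 0.051
grasp_force: 0.0
```

```bash
python3 - <<'E'
from h import *
for i in range(8):c=snap('wrist','w8')
print(totool([.4871,-.0818,.119]),readout.get_obs()['position'])
E
```

```text
[-8.24715367e-06 -2.90320540e-06  2.02815952e-02] [ 0.48708369 -0.08178912  0.13928159]
```

View pics/w8.png

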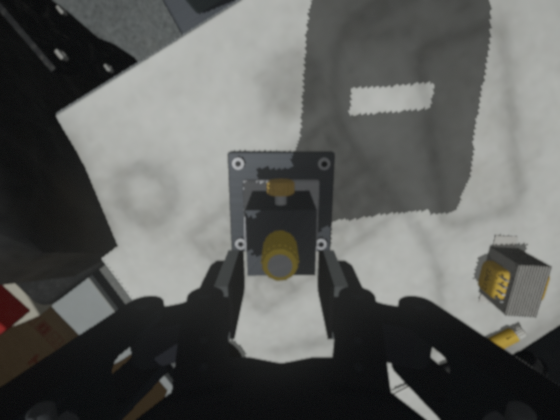

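The fingers' inner faces are at columns 243 and 318 (middle ~280.5), with the knob centred at 281 and the holder undisturbed. I'll estimate the tip height from the tip corners, at about rows 250–252.

```bash
python3 - <<'E'
from h import *
c=np.load('pics/w8.npz');o=readout.get_obs();R=o['ee_rot'];T=o['position'];w=o['grip_width'];print(w)
for z in (0,.005,.01,.014,.02,.025):
    print(z,[proj(c,T+R@np.array([.011,s*w/2,z])).round(1).tolist() for s in(-1,1)],[proj(c,T+R@np.array([-.011,s*w/2,z])).round(1).tolist() for s in(-1,1)])
im=c['pixels'][230:350,190:370,::-1];cv2.imwrite('pics/w8c.png',cv2.convertScaleAbs(cv2.resize(im,(720,480),interpolation=2),alpha=2))
E
```

```text
0.03508077957331844
0 [[237.6, 257.5], [318.5, 257.6]] [[239.3, 302.3], [316.9, 302.4]]
0.005 [[239.0, 252.8], [317.2, 252.9]] [[240.6, 296.4], [315.7, 296.5]]
0.01 [[240.3, 248.5], [316.1, 248.6]] [[241.9, 290.9], [314.7, 291.0]]
0.014 [[241.4, 245.2], [315.2, 245.3]] [[242.8, 286.7], [313.9, 286.8]]
0.02 [[242.8, 240.5], [314.0, 240.6]] [[244.2, 280.8], [312.8, 280.9]]
0.025 [[243.9, 236.9], [313.0, 237.0]] [[245.2, 276.1], [311.9, 276.2]]
```

View pics/w8c.png

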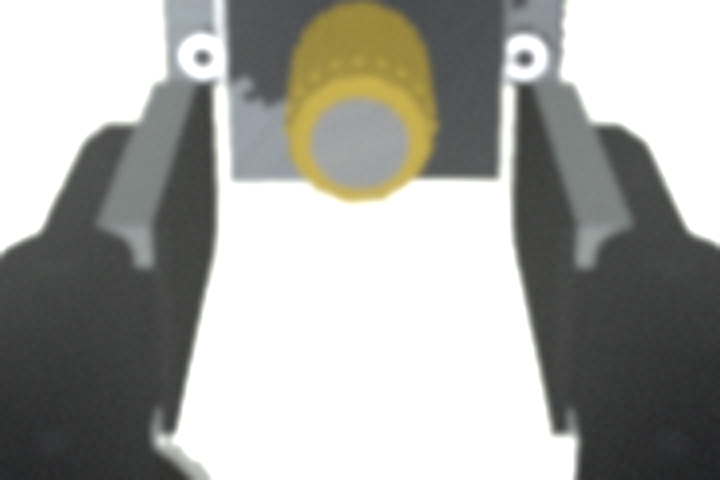

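The tips lie about 7–13 mm ahead of the TCP at this opening, so 14 mm is the shut value. TCP z = 0.114 therefore leaves at least 5 mm above the holder. Lower 25 mm and grip the knob.

Converted, 0.025 m is 0.05, 0.02 m is 0.04.

Emit:
pendant(steps=[{"aperture": 0.035,"d": [0,0,0.02]},{"aperture": 0.035,"d": [0,0,0.04]},{"aperture": 0.035,"d": [0,0,0.05]},{"aperture": 0.035,"d": [0,0,0.05]},{"aperture": 0.035,"d": [0,0,0.05]}], clamp_n=30)

```text
time: 13.0
position: [0.4871, -0.0818, 0.1142]
ee_rot: [[-0.881, 0.473, 0.0], [0.473, 0.881, -0.0], [-0.0, 0.0, -1.0]]
force: [0.4, -0.6, -0.6]
grip_width: 0.0347
grasp_force: 0.0
```

```bash
python3 - <<'E'
from h import *
for i in range(5):c=snap('wrist','w9')
print(totool([.4871,-.0818,.114]))
E
```

```text
[-2.97426934e-05  1.35067260e-05  1.76069766e-04]
```

Emit:
pendant(steps=[{"aperture": 0.03},{"aperture": 0.022},{"aperture": 0.012},{"aperture": 0.012},{"aperture": 0.012}], clamp_n=30)

```text
time: 13.88
position: [0.4871, -0.0818, 0.1141]
ee_rot: [[-0.881, 0.473, 0.0], [0.473, 0.881, -0.0], [-0.0, 0.0, -1.0]]
force: [-0.6, 1.9, 2.7]
grip_width: 0.0167
grasp_force: 29.2
```

The knob is gripped. Drawing it up slowly, first 8 mm, watching the force.

Converted, -0.008 m is -0.016, -0.007 m is -0.014.

Emit:
pendant(steps=[{"aperture": 0.012,"d": [0,0,-0.002]},{"aperture": 0.012,"d": [0,0,-0.006]},{"aperture": 0.012,"d": [0,0,-0.01]},{"aperture": 0.012,"d": [0,0,-0.014]},{"aperture": 0.012,"d": [0,0,-0.016]}])

```text
time: 14.5
position: [0.487, -0.0817, 0.1221]
ee_rot: [[-0.881, 0.473, 0.0], [0.473, 0.881, -0.0], [-0.0, 0.0, -1.0]]
force: [0.1, 0.0, -0.7]
grip_width: 0.017
grasp_force: 29.3
```

Only 0.7 N on the wrist, which is the post's weight, so nothing is binding. Continuing to about 23 mm.

Converted, -0.015 m is -0.03, -0.012 m is -0.024.

Emit:
pendant(steps=[{"aperture": 0.012,"d": [0,0,-0.006]},{"aperture": 0.012,"d": [0,0,-0.012]},{"aperture": 0.012,"d": [0,0,-0.018]},{"aperture": 0.012,"d": [0,0,-0.024]},{"aperture": 0.012,"d": [0,0,-0.03]}])

```text
time: 15.12
position: [0.487, -0.0818, 0.1372]
ee_rot: [[-0.881, 0.473, -0.0], [0.473, 0.881, -0.0], [0.0, -0.0, -1.0]]
force: [1.0, -0.6, -0.5]
grip_width: 0.0171
grasp_force: 29.3
```

Emit:
pendant(steps=[{"aperture": 0.012},{"aperture": 0.012},{"aperture": 0.012},{"aperture": 0.012}])

```text
time: 15.62
position: [0.487, -0.0818, 0.1369]
ee_rot: [[-0.881, 0.473, -0.0], [0.473, 0.881, 0.0], [0.0, -0.0, -1.0]]
force: [0.4, -0.5, -1.0]
grip_width: 0.017
grasp_force: 29.3
```

```bash
python3 - <<'E'
from h import *
c=snap('wrist','w10');d=snap('scene','s10')
a=cv2.resize(c['pixels'][140:340,180:380,::-1],(400,400),interpolation=2)
p=proj(d,[.487,-.082,.1]).astype(int);print(p)
b=cv2.resize(d['pixels'][p[1]-40:p[1]+40,p[0]-40:p[0]+40,::-1],(400,400),interpolation=2)
cv2.imwrite('pics/f10.png',np.hstack([a,b]))
E
```

```text
[285 224]
```

View pics/f10.png

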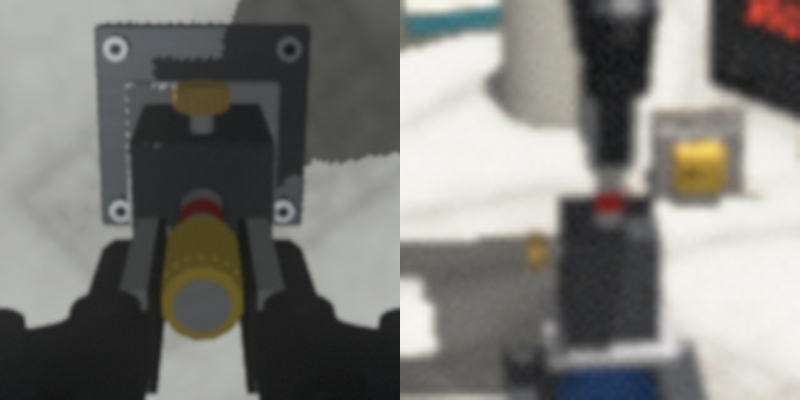

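The wrist crop shows, going up the post, the bore, a band of bare steel (203,197), the red ring (203,210) and the knob. There is no blue. The holder looks unmoved. A numeric check on the lift and the holder:

```bash
python3 - <<'E'
from h import *
c=np.load('pics/w10.npz');o=readout.get_obs();R=o['ee_rot'];T=o['position']
ax=np.array([.4871,-.0818,0]);f=ax+R@[.006,0,0]  # post front (camera side)
for n,z in [('bore z.095',.095),('ring low',.095+.0228-.018),('ring up',.095+.0228-.008),('knob',.095+.0228)]:print(n,proj(c,f+[0,0,z]).round(1))
i=c['pixels'].astype(int);print([(r,i[r,281].tolist()) for r in range(230,252)])
g=cv2.cvtColor(c['pixels'],cv2.COLOR_RGB2GRAY).astype(np.float32);s=lambda x,y:np.array((x,y))/2+[180,140]
def m(n,a,b,z):
    p,d,e,k=edge(g,s(*a),s(*b),2.5);A=R.T@(onz(c,p-d*8,z)-T);B=R.T@(onz(c,p+d*8,z)-T);print(n,((A+B)/2*1e3).round(2)[:2],(B-A)[:2]*1e3)
m('far top',(137,143),(270,140),.095);m('L',(133,150),(135,205),.095);m('R',(272,150),(273,205),.095)
m('padfar',(130,84),(275,82),.045)
E
```

```text
bore z.095 [278.8 235. ]
ring low [278.7 238.1]
ring up [278.6 245. ]
knob [278.4 251.2]
[(230, [35, 37, 38]), (231, [37, 38, 39]), (232, [37, 38, 40]), (233, [42, 43, 44]), (234, [51, 52, 52]), (235, [58, 59, 59]), (236, [62, 62, 63]), (237, [62, 61, 62]), (238, [62, 55, 55]), (239, [64, 44, 43]), (240, [66, 32, 31]), (241, [67, 26, 24]), (242, [66, 24, 23]), (243, [66, 24, 22]), (244, [67, 27, 25]), (245, [67, 33, 32]), (246, [67, 48, 46]), (247, [66, 58, 50]), (248, [72, 66, 47]), (249, [76, 68, 36]), (250, [77, 69, 31]), (251, [78, 69, 30])]
far top [19.65  0.63] [-0.06605653  8.80235317]
L [  8.99 -18.5 ] [-9.47028362e+00 -4.81166382e-04]
R [12.07 20.74] [-9.38350547  0.38311714]
padfar [27.44  0.34] [ 0.03760049 11.06504422]
```

The ring's lower edge is about 5 mm clear of the bore (predicted rows 235/238, seen ~234/239). The holder hasn't moved and is square on the pad, and the fingertips are about 28 mm above it. Handing in.

```bash
python3 -c "
from bench import ctrl, viewer, readout
print(ctrl.finish_job())"
```

```text
the job is handed in; nothing more can be done
None
```

The job is handed in: the holder stands centred (within about 0.3 mm) and square (within about 0.5°) on the riser pad, and the arm holds the post about 23 mm up by its knob, with the whole red ring showing, the blue ring hidden and the gripper clear of the holder.

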